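# Balance the jam jar with brass weights

## Robot

A 6-joint arm with a two-finger parallel gripper is mounted at the origin on a cart in front of the work surface, level with it; the furniture and walls round the work are solid. World frame = base frame: x ahead of the robot, y to its left, z up, the work surface at z = 0. Lengths are in mm, angles in rad, forces in N, time in s.
With the tool pointing down it reaches from about 275 to 1000 mm from the base axis. Payload 8.4 kg.
Tool frame: the origin (TCP) lies midway between the tips of the shut fingers; the grasp point (between the pads) lies 19 mm behind it (r.grip_point_offset is the distance from the TCP to the grasp point, in mm); z points along the fingers, y is the line along which they close (so a half turn about z gives the same grasp; the last joint's range is limited). The gripper opens to 85 mm and grips with 20 to 120 N. Pads are 22 mm wide; open, the fingers measure 114 mm over their backs; the gripper's body (76 mm by 85 mm) begins 54 mm behind the grasp point. The pads swing forward as they close: fully open they stand 13 mm farther back than shut.
Start: joints at [1.281, 0.353, 1.633, -0, 1.155, -0.002], TCP at [177.401, 599.297, 231.281] pointing down, gripper open.
Joint ranges: [-2.63, 2.63], [-0.92, 2.1], [0.06, 2.66], [-1.3, 4.44], [0, 2.69], [-3.02, 3.02]. Speed limits (rad/s): [2.22, 2.22, 2.79, 3.14, 3.14, 3.14].

## Interface

Orientations are given as [roll, pitch, yaw] about the fixed x, y, z axes, in that order (R = Rz(yaw) Ry(pitch) Rx(roll)).
In Python, from rig import r gives the robot as it stands. The module is installed in compiled form; this text tells all that it offers.
- The arm moves only by the shell command python3 -m creep 'ROWS' [FORCE]. ROWS is text: rows parted by semicolons, each of 7 numbers parted by spaces: the turn, a rotation vector about the tool's x, y, z in degrees, then the shift along the tool's x, y, z in m, then the closure in counts, from 0 (fully open) to 255 (shut). A call has 1 to 8 rows; each row is the pose to reach, as a shift and turn from the pose commanded when the call began, along the tool's axes at that moment; what a row does not reach only later rows make up. A row lasts 1/8 s, in which the tool goes at most 62.5 mm and 10.7 degrees, less where a joint would pass 70% of its speed; a pose out of reach is approached as far as the arm can. A call with a gripper value outside its range is refused whole. The fingers move at their own pace and stop on an object; FORCE is the grip in N (left out, the last holds). Time passes only in rows, so rows that repeat a pose let the fingers close. It gives the time, the measured TCP pose, the force, the opening and the grip force at its end, in the units of the state.
- r.sense(): the state, without advancing time (a new reading comes with each control period).
- r.grab_frame(name): name is "scene" or "top" or "wrist"; returns a dict with "img" (480x640x3 uint8, red, green, blue), "range_z" (480x640 float32, mm along the optical axis (not along the pixel's ray), 0 where there is no reading), "K" (3x3 intrinsics, pixels), "D" ([k1, k2, p1, p2, k3] as OpenCV has them; the pictures are not rectified), "world_from_camera" (4x4, takes a point from camera to world coordinates). Camera axes: x right, y up, looking along -z (the intrinsics and any distortion apply to the point x, -y, -z); pixel columns grow to the right and rows downward; lengths in mm; the calibration is good to about 2 mm. A picture is of the moment at which its call begins.
- r.sign_off(): hands the job in; it is judged then, once.
The state is a dict: "clock": time; "qpos": joint angles; "qvel": joint speeds; "joint_efforts": joint torques, N m; "eef_pos": TCP position; "tcp_rot": TCP orientation; "contact_force": force on the tool from outside, world axes, zero at the start; "wrist_torque": the same for the moment, N m; "opening": opening from 0.0 (shut) to 1.0 (fully open); "grasp_force": force on a finger pad.
Only numpy, scipy, OpenCV 4.12 (cv2) and the standard library are available. Lean on these libraries where they do the work, as an engineer would, in place of code of your own. Each camera call takes 0.05 s, during which the arm holds its last target. There are 200 camera calls.

## Task

The jar of strawberry jam in one pan of the red kitchen balance weighs 300 g. Put the 100 g and the 200 g brass weights (the smallest and the middle one of the three) into the empty pan so that the beam comes level, setting each down in the pan rather than dropping it.

Things in the scene. Friction and masses are not known exactly. Their poses are not given: they have to be found in the camera images.
- weight_100g_centre (a point): Smallest of three upright brass weights, 100 g: round body 24 mm wide, 24 mm high, narrow knob on top, 36 mm high in all. Point: on its axis, half-way up (18 mm above its foot); z up. The weights stand on the counter to the left of the balance in any order, centres at least 70 mm apart; the largest (500 g, 40 mm wide, 62 mm high) is not needed.
- weight_200g_centre (a point): Middle one of the three brass weights, 200 g: round body 30 mm wide, 31 mm high, with a narrow knob on top, 46 mm high in all. Point: on its axis, half-way up (23 mm above its foot); z is up along its axis.
- pan_floor (a point): Centre of the floor inside the empty steel pan (left-hand, +y) of the red balance. Shallow dish 110 mm across, floor flat to 40 mm radius, rim 7 mm above it; both weights fit side by side. z up, -y along the beam to the jar's pan, 190 mm away (jar 72 mm wide, 102 mm high); a scale plate between rises to 92 mm. Starts 89 mm above the counter, stays up under one weight, sinks 11 mm to level under both.
- beam (a joint): Tilt of the balance's beam in rad: 0 is level, positive is jar side down and empty pan up. Stops at about +0.12 (the start) and -0.12. 10 g of difference moves it about 0.03 from level; it settles within about a second. The pans stay horizontal. Pushed down, the empty pan gives way above about 2.5 N at the start, 0.6 N with 200 g in it.
Things that resemble listed ones, but are neither listed nor needed, are in the scene too. Leave any pink look-alike of the part that bears weight_200g_centre alone.

How it is judged (in metres and radians):
At the end, for the whole second after the job is handed in: The 100 g and the 200 g weight both rest in the formerly empty pan (centres within 55 mm of the pan's centre seen from above, and not stacked on anything), released and at rest, and the beam stands still and level within 0.035 rad (2 degrees) (horizontal distance between each of weight_100g_centre, weight_200g_centre and pan_floor below 0.055 m and z of weight_100g_centre in the frame of pan_floor between 0 and 0.03 m and z of weight_200g_centre in the frame of pan_floor between 0 and 0.035 m and value of joint beam between -0.035 and 0.035 rad and velocity of joint beam between -0.05 and 0.05 rad/s and linear speed of each of weight_100g, weight_200g below 0.02 m/s); the robot touches nothing.
It fails at once if the 100 g weight is let go more than about 25 mm above the pan (horizontal distance between weight_100g_centre and pan_floor below 0.06 m and z of weight_100g_centre in the frame of pan_floor above 0.043 m and contact force between the fingers and weight_100g below 0.02 N).
It fails at once if the 200 g weight is let go more than about 25 mm above the pan (horizontal distance between weight_200g_centre and pan_floor below 0.06 m and z of weight_200g_centre in the frame of pan_floor above 0.048 m and contact force between the fingers and weight_200g below 0.02 N).
It also fails if it takes over 61 s, if anything falls off the work surface, if the arm or the gripper's body presses on something with over 40 N, if the wrist force passes 120 N, or if a joint passes its speed limit or range.

## Working session

There is one attempt and no reset: what is moved stays moved. The work goes in short steps, Python scripts to look and compute and a shell command to move; the robot and the scene stay as the last step left them, time stands still between calls to the robot, and variables do not carry over. Pictures are saved under pics/ and viewed, at most 10 in all, crops included, and the job is handed in when it is done.

```bash
mkdir -p pics; cat > h.py <<'E'
from rig import r
import numpy as np, cv2
from scipy.spatial.transform import Rotation as R
def world(f):
    z=f["range_z"]; h,w=z.shape
    u,v=np.meshgrid(np.arange(w),np.arange(h))
    p=cv2.undistortPoints(np.stack([u,v],-1).reshape(-1,1,2).astype(np.float64),np.array(f["K"]),np.array(f["D"])).reshape(h,w,2)
    P=np.stack([p[...,0]*z,-p[...,1]*z,-z],-1)
    T=np.array(f["world_from_camera"])
    W=P@T[:3,:3].T+T[:3,3]; W[z==0]=np.nan
    return W
E
python3 - <<'E'
from h import *
f=r.grab_frame("top"); g=r.grab_frame("scene")
for n,x in(("top",f),("scene",g)):
    cv2.imwrite(f"pics/{n}0.png",x["img"][...,::-1]); np.save(n,world(x)); print(np.array(x["world_from_camera"]).round(2).tolist())
print(r.sense(),r.grip_point_offset)
E
```

```text
[[-0.01, 0.99, -0.16, 350.52], [-1.0, -0.01, -0.04, -109.8], [-0.04, 0.16, 0.99, 953.58], [0.0, 0.0, 0.0, 1.0]]
[[-0.66, 0.51, -0.55, -41.2], [-0.75, -0.44, 0.48, 339.67], [0.0, 0.73, 0.68, 708.71], [0.0, 0.0, 0.0, 1.0]]
{'clock': 0.1, 'qpos': array([ 1.28064202e+00,  3.53557672e-01,  1.63408393e+00,  4.74963376e-06,
        1.15517842e+00, -2.38256644e-03]), 'qvel': array([-0.00101663, -0.00135152, -0.00272829,  0.00082661, -0.00116144,
       -0.00012539]), 'joint_efforts': array([ 8.73287354e-04, -6.06358767e+01, -3.42815387e+01,  5.43531905e-05,
        4.01972633e-03, -2.01806563e-05]), 'eef_pos': array([177.24939643, 598.88767559, 230.63965822]), 'tcp_rot': array([-3.14036530e+00, -7.26719323e-06,  2.85381899e+00]), 'contact_force': array([0.35707739, 0.06078227, 0.10278678]), 'wrist_torque': array([ 0.01226763, -0.05061276,  0.01788037]), 'grasp_force': 0.0, 'opening': 0.9986185156605923} 18.700000000000003
```

View pics/top0.png

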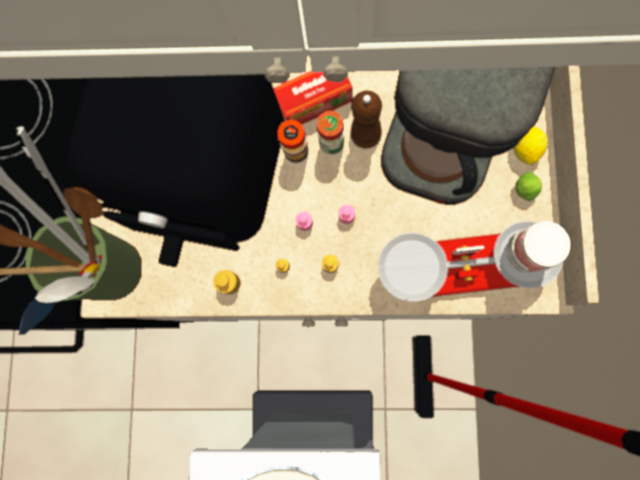

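View pics/scene0.png

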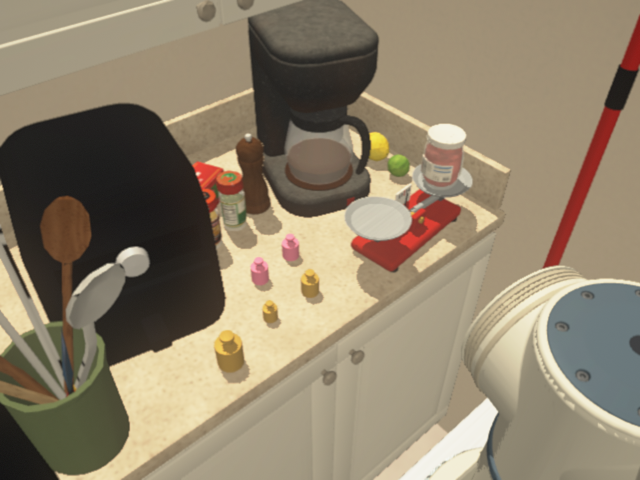

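The top picture shows three brass weights: the 500 g at (226,282), the 100 g at (283,265) and the 200 g at (330,263). The pink look-alikes at (304,220) and (347,214) are the wrong colour. The empty pan is at (413,267) and the jar at (540,245). I'll measure these and check an enlarged crop.

```bash
cat > m.py <<'E'
from h import *
W=np.load("top.npy"); img=cv2.imread("pics/top0.png"); hsv=cv2.cvtColor(img,cv2.COLOR_BGR2HSV)
for n,(u,v),rad in(("500",(226,282),22),("100",(283,265),16),("200",(330,263),18)):
    m=np.zeros(W.shape[:2],np.uint8); cv2.circle(m,(u,v),rad,1,-1)
    P=W[(m>0)&(hsv[...,1]>130)]; P=P[np.isfinite(P[:,0])&(P[:,2]>6)]
    zt=np.percentile(P[:,2],98); K=P[P[:,2]>zt-5]
    print(n,len(P),"ztop",zt.round(1),"knob",K.mean(0).round(1),"ext",P.min(0).round(),P.max(0).round())
m=np.zeros(W.shape[:2],np.uint8); cv2.circle(m,(413,267),42,1,-1)
P=W[m>0]; P=P[np.isfinite(P[:,0])&(P[:,2]>75)]
print("pan",len(P),np.percentile(P[:,2],[5,50,95]).round(1),P.min(0).round(1),P.max(0).round(1),"mid",((P.min(0)+P.max(0))/2).round(1))
m[:]=0; cv2.circle(m,(540,245),24,1,-1); P=W[m>0]; P=P[P[:,2]>150]; print("jar",P.mean(0).round(1))
c=img[180:320,190:480]; cv2.imwrite("pics/crop.png",cv2.resize(c,None,fx=2.7,fy=2.7,interpolation=cv2.INTER_CUBIC))
E
python3 m.py
```

```text
500 493 ztop 64.4 knob [433.1  98.1  62.3] ext [414.  78.  11.] [452. 116.  67.]
100 140 ztop 38.7 knob [461.9   3.4  36.9] ext [450.  -8.  12.] [472.  13.  39.]
200 232 ztop 49.1 knob [463.4 -79.4  46.7] ext [449. -93.  15.] [477. -67.  51.]
pan 3750 [88.4 91.4 97.7] [ 394.3 -265.5   85.6] [ 502.6 -156.8  102.2] mid [ 448.4 -211.1   93.9]
jar [ 470.2 -390.9  168.2]
```

View pics/crop.png

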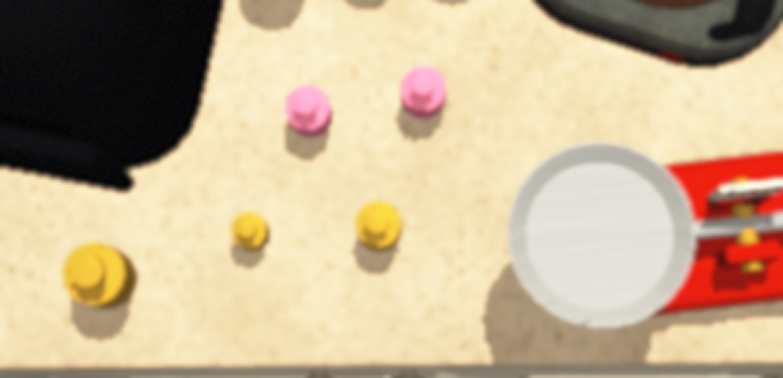

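The heights (knob tops about 39, 49 and 64 mm, with a bias of about +2) and widths (about 22, 28 and 38 mm) identify the three brass weights. The crop shows brass 100 g at (250,230), 200 g at (378,226), 500 g at (97,275), and the two pink decoys at (308,110) and (423,92). The pan centre is about (448,-211), with the floor at about 89.

I'll keep the tool yaw. The 200 g goes in first, swinging round on the robot's side of the utensil crock.

```bash
cat > d.py <<'E'
import sys; from h import *
s=r.sense(); t=np.array([float(a) for a in sys.argv[1:4]])
M=R.from_euler("xyz",s["tcp_rot"]).as_matrix()
print("t",round(s["clock"],2),"pos",s["eef_pos"].round(1),"rot",s["tcp_rot"].round(3),"shift m",(M.T@(t-s["eef_pos"])/1000).round(4),"F",s["contact_force"].round(2),"open",round(s["opening"],3),"grip",s["grasp_force"])
E
python3 -m creep '0 0 0 -0.028 -0.050 0 75;0 0 0 -0.056 -0.100 0 75;0 0 0 -0.085 -0.150 0 75;0 0 0 -0.113 -0.200 0 75;0 0 0 -0.141 -0.250 0 75;0 0 0 -0.170 -0.300 0 75;0 0 0 -0.198 -0.350 0 75;0 0 0 -0.226 -0.401 0 75' 30
python3 d.py 463 -79 130
```

```text
clock: 1.1
eef_pos: [280.2, 149.0, 231.3]
tcp_rot: [3.141, 0.001, 2.855]
contact_force: [1.9, 0.8, 0.6]
opening: 0.706
grasp_force: 0.0
t 1.1 pos [280.2 149.  231.3] rot [3.141e+00 1.000e-03 2.855e+00] shift m [-0.2398 -0.167   0.1014] F [1.86 0.76 0.64] open 0.706 grip 0.0
```

```bash
python3 -m creep '0 0 0 -0.040 -0.028 0.017 75;0 0 0 -0.080 -0.056 0.034 75;0 0 0 -0.120 -0.084 0.051 75;0 0 0 -0.160 -0.112 0.068 75;0 0 0 -0.200 -0.140 0.085 75;0 0 0 -0.240 -0.167 0.101 75;0 0 0 -0.240 -0.167 0.101 75;0 0 0 -0.240 -0.167 0.101 75' >/dev/null
cat > w.py <<'E'
import sys; from h import *
f=r.grab_frame("wrist"); W=world(f); img=f["img"]
cv2.imwrite("pics/%s.png"%sys.argv[1],img[...,::-1])
hsv=cv2.cvtColor(img,cv2.COLOR_RGB2HSV)
m=((hsv[...,0]>15)&(hsv[...,0]<32)&(hsv[...,1]>140)).astype(np.uint8)
n,l,st,c=cv2.connectedComponentsWithStats(m)
for i in range(1,n):
    if st[i,4]<150: continue
    P=W[l==i]; P=P[np.isfinite(P[:,0])]
    if len(P)<50: continue
    zt=np.percentile(P[:,2],98); K=P[P[:,2]>zt-4]
    print(c[i].round(),st[i,4],"zt",zt.round(1),"top",((K.min(0)+K.max(0))/2).round(1),"ext",P.min(0).round(),P.max(0).round())
E
python3 w.py w1; python3 d.py 463 -79 6
```

```text
[564. 127.] 5269 zt 62.7 top [432.9  96.5  61.4] ext [413.  76.  -1.] [464. 154.  64.]
[427. 204.] 1005 zt 36.9 top [461.6   1.2  35.4] ext [450. -10.  -0.] [473.  18.  38.]
[320. 239.] 1517 zt 46.8 top [463.3 -80.4  45.4] ext [ 448. -100.   -0.] [488. -66.  48.]
[469. 436.] 316 zt 52.5 top [555.1 -24.7 133.2] ext [453. -48.  17.] [682.   5. 218.]
[477. 466.] 180 zt 220.8 top [460.7 -47.2 220.1] ext [459. -48.  67.] [653.  -7. 222.]
t 2.15 pos [462.1 -77.  130.3] rot [ 3.142e+00 -1.000e-03  2.854e+00] shift m [-0.0016 -0.0017  0.1243] F [ 0.34 -0.1   0.85] open 0.707 grip 0.0
```

View pics/w1.png

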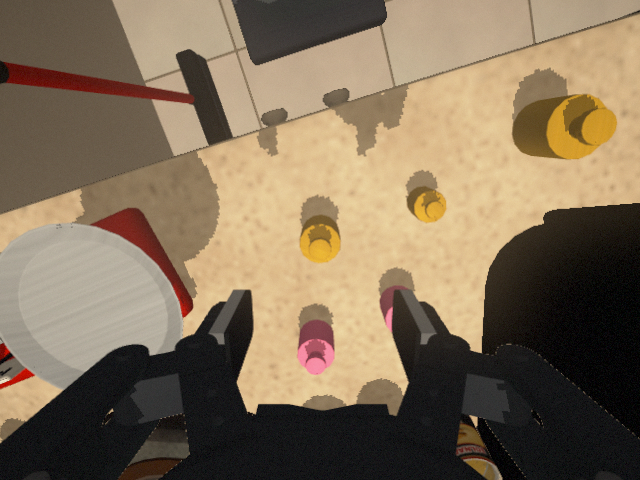

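The wrist picture shows the brass 200 g at (320,240) between the fingers' line, the 100 g at (430,205), and the pink ones at (316,350) and (395,300). Wrist and top positions agree within 2 mm. Next I descend and grip.

```bash
python3 -m creep '0 0 0 -0.002 -0.0025 0.040 75;0 0 0 -0.002 -0.0025 0.080 75;0 0 0 -0.002 -0.0025 0.110 75;0 0 0 -0.002 -0.0025 0.124 75;0 0 0 -0.002 -0.0025 0.124 160;0 0 0 -0.002 -0.0025 0.124 200;0 0 0 -0.002 -0.0025 0.124 255;0 0 0 -0.002 -0.0025 0.124 255' 30; python3 d.py 463 -80 180
```

```text
clock: 3.15
eef_pos: [465.0, -80.6, 7.3]
tcp_rot: [3.141, 0.002, 2.854]
contact_force: [-1.5, 2.1, 8.1]
opening: 0.337
grasp_force: 30.7
t 3.15 pos [465.  -80.6   7.3] rot [3.141e+00 2.000e-03 2.854e+00] shift m [ 1.800e-03  1.000e-04 -1.727e-01] F [-1.5   2.14  8.08] open 0.337 grip 30.65039025952501
```

```bash
python3 -m creep '0 0 0 0 0 0 255;0 0 0 0 0 -0.02 255;0 0 0 0 0 -0.06 255;0 0 0 0 0 -0.11 255;0 0 0 0 0 -0.15 255;0 0 0 0 0 -0.15 255' ; python3 w.py w2; python3 d.py 467 -217 150
```

```text
clock: 3.9
eef_pos: [466.3, -81.1, 159.5]
tcp_rot: [3.141, 0.007, 2.854]
contact_force: [0.5, 0.4, -1.7]
opening: 0.337
grasp_force: 30.4
[542. 119.] 4044 zt 62.8 top [433.   96.1  61.5] ext [413.  76.  -1.] [462. 149.  64.]
[420. 190.] 789 zt 36.9 top [461.7   1.3  35.4] ext [450. -11.   0.] [473.  19.  38.]
[322. 318.] 6142 zt 198.8 top [464.7 -81.4 197.3] ext [ 450. -149.   -0.] [616. -67. 200.]
[446. 438.] 236 zt 242.7 top [464.1 -55.  243.2] ext [463. -56.  68.] [658. -26. 244.]
t 3.95 pos [465.  -80.8 157.6] rot [3.141e+00 3.000e-03 2.854e+00] shift m [-0.0406 -0.13    0.0077] F [-0.27 -0.21 -2.44] open 0.334 grip 30.37047556235848
```

View pics/w2.png

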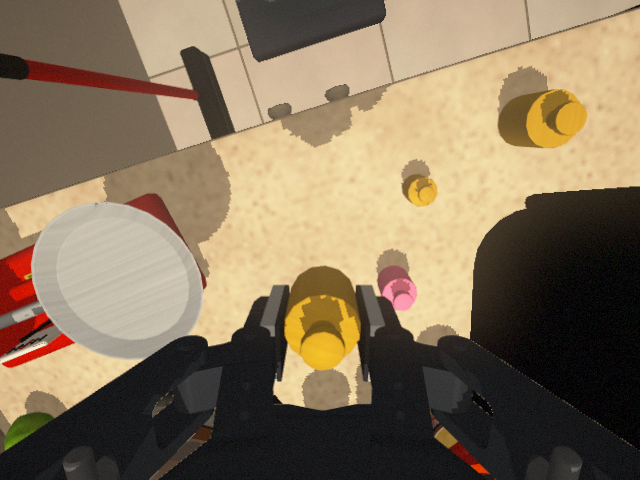

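Picture w2 shows the 200 g held upright at (322,325), and the wrist reads -2.4 N. Now I carry it to the far side of the pan and lower it to about 10 mm above the floor.

```bash
python3 -m creep '0 0 0 -0.010 -0.033 0 255;0 0 0 -0.020 -0.065 0 255;0 0 0 -0.030 -0.098 0 255;0 0 0 -0.0405 -0.130 0 255;0 0 0 -0.0405 -0.130 0 255;0 0 0 -0.0405 -0.130 0.025 255;0 0 0 -0.0405 -0.130 0.050 255;0 0 0 -0.0405 -0.130 0.050 255'; python3 d.py 467 -217 96
```

```text
clock: 4.95
eef_pos: [464.0, -215.0, 103.9]
tcp_rot: [3.141, -0.006, 2.854]
contact_force: [0.0, 0.3, -2.0]
opening: 0.339
grasp_force: 30.5
t 4.95 pos [ 464.  -215.   103.9] rot [ 3.141 -0.006  2.854] shift m [-0.0035 -0.0011  0.0078] F [ 0.    0.32 -1.99] open 0.339 grip 30.475887142856664
```

```bash
python3 -m creep '0 0 0 -0.001 -0.001 0.002 255;0 0 0 -0.002 -0.001 0.004 255;0 0 0 -0.002 -0.001 0.006 255;0 0 0 -0.002 -0.001 0.007 255;0 0 0 -0.002 -0.001 0.007 255;0 0 0 -0.002 -0.001 0.007 255'; python3 - <<'E'
from h import *
W=world(r.grab_frame("top"))
for uv in((400,285),(395,260),(410,290),(425,285)): print(uv,W[uv[1],uv[0]].round(1))
s=r.sense(); print(s["eef_pos"],s["contact_force"])
E
```

```text
clock: 5.7
eef_pos: [467.8, -218.3, 99.4]
tcp_rot: [-3.142, 0.0, 2.854]
contact_force: [-0.1, -0.1, -1.7]
opening: 0.344
grasp_force: 30.5
(400, 285) [ 377.5 -142.   618.4]
(395, 260) [ 396.8 -142.   588.5]
(410, 290) [ 374.4 -148.   618.9]
(425, 285) [ 377.  -156.6  622.8]
[ 467.81465578 -218.29402813   99.35624163] [ 0.92762663 -0.79347892 -2.60759386]
```

```bash
python3 -m creep '0 0 0 0 0 0.001 255;0 0 0 0 0 0.002 255;0 0 0 0 0 0.003 255;0 0 0 0 0 0.003 255;0 0 0 0 0 0.003 255;0 0 0 0 0 0.003 255'; python3 -m creep '0 0 0 0 0 0.001 255;0 0 0 0 0 0.001 255;0 0 0 0 0 0.001 255'
```

```text
clock: 6.5
eef_pos: [467.8, -218.3, 96.3]
tcp_rot: [-3.142, -0.0, 2.854]
contact_force: [-1.5, -0.2, -0.2]
opening: 0.337
grasp_force: 30.8
clock: 6.88
eef_pos: [467.8, -218.3, 95.3]
tcp_rot: [-3.142, -0.0, 2.854]
contact_force: [-0.6, -0.4, 1.8]
opening: 0.336
grasp_force: 30.8
```

The force went from -2 to about +1.8 N, so the weight is on the pan floor. I'll open and withdraw straight up.

```bash
python3 -m creep '0 0 0 0 0 0 150;0 0 0 0 0 0 125;0 0 0 0 0 0 125;0 0 0 0 0 0 125;0 0 0 0 0 -0.015 125;0 0 0 0 0 -0.035 125;0 0 0 0 0 -0.060 125;0 0 0 0 0 -0.080 75'; python3 w.py w3; python3 d.py 462 1 150
cat > p.py <<'E'
from h import *
W=world(r.grab_frame("wrist"))
m=(W[...,2]>84)&(W[...,2]<101)&(abs(W[...,0]-448)<80)&(abs(W[...,1]+211)<80); n,l,st,c=cv2.connectedComponentsWithStats(m.astype(np.uint8)); i=1+np.argmax(st[1:,4])
P=W[l==i]; print("pan",len(P),P.min(0).round(1),P.max(0).round(1),np.median(P[:,2]))
E
python3 p.py
```

```text
clock: 7.88
eef_pos: [468.2, -218.4, 177.3]
tcp_rot: [-3.141, 0.001, 2.854]
contact_force: [0.1, -0.0, 0.2]
opening: 0.695
grasp_force: 0.0
[573. 139.] 1126 zt 36.6 top [461.7   1.3  35.2] ext [450. -11.  -2.] [479.  32.  38.]
[322. 255.] 1890 zt 136.2 top [ 466.3 -218.7  134.7] ext [ 451. -238.   89.] [ 493. -204.  137.]
[580. 354.] 511 zt 52.1 top [649.7 -20.9  50.8] ext [646. -42.  31.] [669.   8.  54.]
[599. 383.] 658 zt 83.8 top [570.4 -90.3 166.2] ext [ 474. -155.   67.] [667. -16. 253.]
[172. 448.] 1304 zt 266.3 top [ 447.2 -242.1  267.1] ext [ 443. -482.    0.] [ 702. -238.  270.]
t 7.92 pos [ 469.3 -219.   179.6] rot [-3.141  0.005  2.854] shift m [0.0696 0.2089 0.0291] F [ 1.99 -0.12  1.99] open 0.705 grip 0.0
pan 19150 [ 394.5 -267.2   87.5] [ 503.2 -158.9  100.9] 90.6863116192503
```

View pics/w3.png

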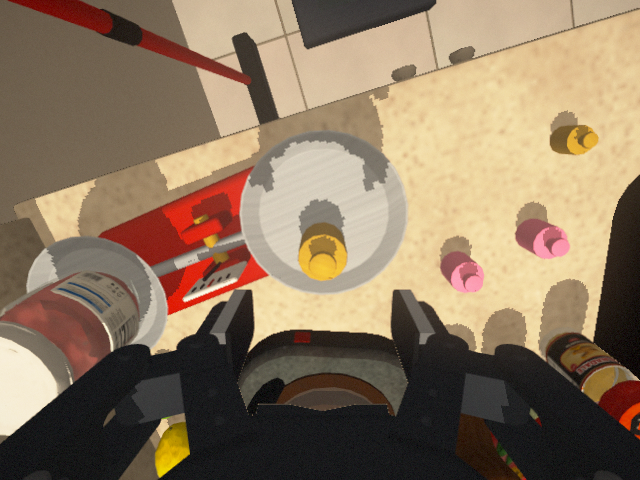

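Picture w3 shows the 200 g standing in the pan at (322,255), about 18 mm from the pan centre (449,-213), with the pan still up. Next is the 100 g, at (462,1).

```bash
python3 -m creep '0 0 0 0.015 0.045 0 75;0 0 0 0.030 0.090 0 75;0 0 0 0.045 0.135 0 75;0 0 0 0.058 0.175 0 75;0 0 0 0.0685 0.209 0.020 75;0 0 0 0.0685 0.209 0.060 75;0 0 0 0.0685 0.209 0.090 75;0 0 0 0.0685 0.209 0.090 75'; python3 d.py 461.6 1.2 5
```

```text
clock: 8.98
eef_pos: [459.4, 1.7, 83.5]
tcp_rot: [-3.14, -0.005, 2.854]
contact_force: [-0.1, -1.0, -0.0]
opening: 0.707
grasp_force: 0.0
t 8.97 pos [459.4   1.7  83.5] rot [-3.14  -0.005  2.854] shift m [-0.0026  0.0002  0.0785] F [-0.13 -1.05 -0.  ] open 0.707 grip 0.0
```

```bash
python3 -m creep '0 0 0 0 0 0.03 75;0 0 0 0 0 0.06 75;0 0 0 0 0 0.080 75;0 0 0 0 0 0.080 75;0 0 0 0 0 0.080 170;0 0 0 0 0 0.080 220;0 0 0 0 0 0.080 255;0 0 0 0 0 0.080 255' 30; python3 -m creep '0 0 0 0 0 0 255;0 0 0 0 0 -0.02 255;0 0 0 0 0 -0.06 255;0 0 0 0 0 -0.11 255;0 0 0 0 0 -0.15 255;0 0 0 0 0 -0.15 255;0 0 0 0 0 -0.15 255'; python3 w.py w4; python3 d.py 430 -207 155
```

```text
clock: 9.98
eef_pos: [462.4, 1.6, 6.6]
tcp_rot: [3.141, 0.002, 2.854]
contact_force: [-0.9, -0.3, 8.8]
opening: 0.261
grasp_force: 29.0
clock: 10.85
eef_pos: [461.0, 1.6, 155.1]
tcp_rot: [-3.142, 0.0, 2.854]
contact_force: [-0.1, -0.2, -1.7]
opening: 0.267
grasp_force: 30.0
[436. 160.] 2983 zt 62.9 top [433.1  96.7  62. ] ext [413.  76.   1.] [452. 116.  65.]
[322. 311.] 3547 zt 185.1 top [459.4   1.2 183.7] ext [447. -46.   0.] [581.  13. 186.]
[ 15. 356.] 1606 zt 120.5 top [ 470.2 -207.   119.5] ext [ 452. -220.   90.] [ 479. -203.  122.]
t 10.9 pos [460.6   1.6 154.5] rot [-3.141e+00 -1.000e-03  2.854e+00] shift m [-0.0299 -0.2087 -0.0005] F [ 1.05  0.7  -1.27] open 0.264 grip 30.00628717825748
```

```bash
python3 -m creep '0 0 0 -0.006 -0.040 -0.015 255;0 0 0 -0.012 -0.080 -0.015 255;0 0 0 -0.018 -0.120 -0.015 255;0 0 0 -0.024 -0.160 -0.015 255;0 0 0 -0.0305 -0.200 -0.015 255;0 0 0 -0.0305 -0.2085 -0.015 255;0 0 0 -0.0305 -0.2085 -0.015 255;0 0 0 -0.0305 -0.2085 -0.015 255'; python3 w.py w5;python3 p.py; python3 d.py 430 -207 95
```

```text
clock: 11.9
eef_pos: [431.3, -206.0, 169.7]
tcp_rot: [3.141, -0.001, 2.854]
contact_force: [-0.3, -0.0, -1.8]
opening: 0.267
grasp_force: 30.1
[322. 311.] 3514 zt 199.8 top [ 429.6 -206.4  198.3] ext [ 418. -242.   92.] [ 497. -195.  201.]
[578. 395.] 524 zt 52.2 top [544.4 -77.3 147.2] ext [ 435. -150.   28.] [671.   7. 246.]
[600. 419.] 223 zt 251.9 top [ 436.3 -146.4  251.9] ext [ 435. -147.   67.] [651. -15. 253.]
pan 12748 [ 394.5 -267.1   87.5] [ 487.7 -158.1   98.9] 90.43566965379208
t 12.0 pos [ 431.5 -206.   170.1] rot [ 3.141e+00 -1.000e-03  2.855e+00] shift m [ 0.0011 -0.0014  0.0751] F [ 1.29  0.77 -0.88] open 0.267 grip 30.092956563457847
```

View pics/w5.png

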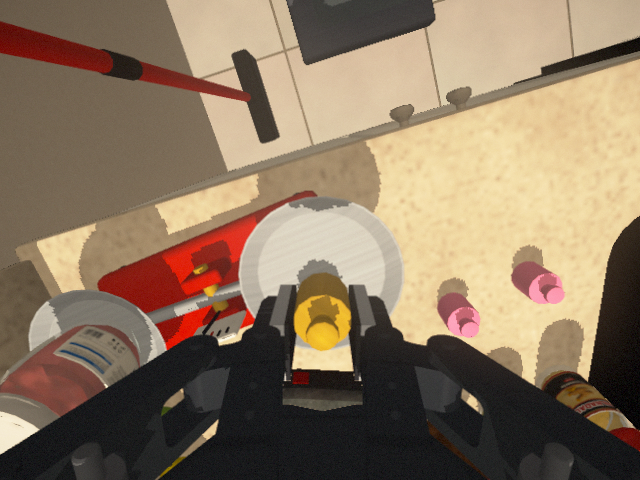

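Picture w5 shows the 100 g held at (322,320) over the robot-side half of the pan; the 200 g behind it is hidden by the gripper. Lowering now.

```bash
python3 -m creep '0 0 0 0 0 0.020 255;0 0 0 0 0 0.040 255;0 0 0 0 0 0.055 255;0 0 0 0 0 0.066 255;0 0 0 0 0 0.071 255;0 0 0 0 0 0.071 255;0 0 0 0 0 0.071 255'; python3 -m creep '0 0 0 0 0 0.001 255;0 0 0 0 0 0.002 255;0 0 0 0 0 0.003 255;0 0 0 0 0 0.004 255;0 0 0 0 0 0.005 255;0 0 0 0 0 0.006 255;0 0 0 0 0 0.007 255;0 0 0 0 0 0.007 255'; python3 -m creep '0 0 0 0 0 0.001 255;0 0 0 0 0 0.002 255;0 0 0 0 0 0.003 255;0 0 0 0 0 0.004 255;0 0 0 0 0 0.005 255;0 0 0 0 0 0.006 255;0 0 0 0 0 0.006 255;0 0 0 0 0 0.006 255'
```

```text
clock: 12.88
eef_pos: [431.8, -207.2, 99.7]
tcp_rot: [-3.141, 0.001, 2.854]
contact_force: [0.1, -0.3, -0.6]
opening: 0.263
grasp_force: 30.1
clock: 13.88
eef_pos: [431.5, -207.0, 92.2]
tcp_rot: [-3.142, -0.0, 2.854]
contact_force: [0.5, 0.4, -0.2]
opening: 0.262
grasp_force: 30.2
clock: 14.88
eef_pos: [431.5, -207.0, 86.3]
tcp_rot: [3.142, -0.0, 2.854]
contact_force: [-0.4, 0.4, -0.2]
opening: 0.262
grasp_force: 30.2
```

```bash
python3 -m creep '0 0 0 0 0 0 200;0 0 0 0 0 0 160;0 0 0 0 0 0 125;0 0 0 0 0 0 125;0 0 0 0 0 0 125;0 0 0 0 0 0 125;0 0 0 0 0 0 125;0 0 0 0 0 0 125'; python3 -m creep '0 0 0 0 0 -0.01 125;0 0 0 0 0 -0.03 125;0 0 0 0 0 -0.06 125;0 0 0 0 0 -0.09 125;0 0 0 0 0 -0.12 125;0 0 0 0.02 0 -0.14 125;0 0 0 0.04 0 -0.14 125;0 0 0 0.06 0 -0.14 125'; python3 -m creep '0 0 0 0 0 0 125;0 0 0 0 0 0 125;0 0 0 0 0 0 125;0 0 0 0 0 0 125;0 0 0 0 0 0 125;0 0 0 0 0 0 125;0 0 0 0 0 0 125;0 0 0 0 0 0 125'; python3 - <<'E'
from h import *
f=r.grab_frame("scene"); W=world(f); cv2.imwrite("pics/s6.png",f["img"][...,::-1])
m=(abs(W[...,0]-449)<56)&(abs(W[...,1]+213)<56)&(W[...,2]>70)&(W[...,2]<92)
print("pan z",np.median(W[m][:,2]))
E
python3 w.py w6
```

```text
clock: 15.88
eef_pos: [431.5, -207.0, 86.3]
tcp_rot: [3.142, 0.0, 2.854]
contact_force: [-0.5, -0.6, 0.1]
opening: 0.506
grasp_force: 0.0
clock: 16.88
eef_pos: [372.4, -189.4, 225.8]
tcp_rot: [3.141, -0.001, 2.854]
contact_force: [-0.5, 0.0, 0.1]
opening: 0.508
grasp_force: 0.0
clock: 17.88
eef_pos: [374.0, -190.0, 226.3]
tcp_rot: [-3.142, 0.0, 2.854]
contact_force: [-0.9, 1.3, -0.3]
opening: 0.514
grasp_force: 0.0
pan z 79.82707435137365
[614. 186.] 2099 zt 55.8 top [431.9  88.7  56.6] ext [412.  75.   0.] [452. 104.  60.]
[322. 321.] 2150 zt 124.5 top [ 465.9 -218.6  123. ] ext [ 418. -240.   78.] [ 497. -196.  125.]
```

View pics/s6.png

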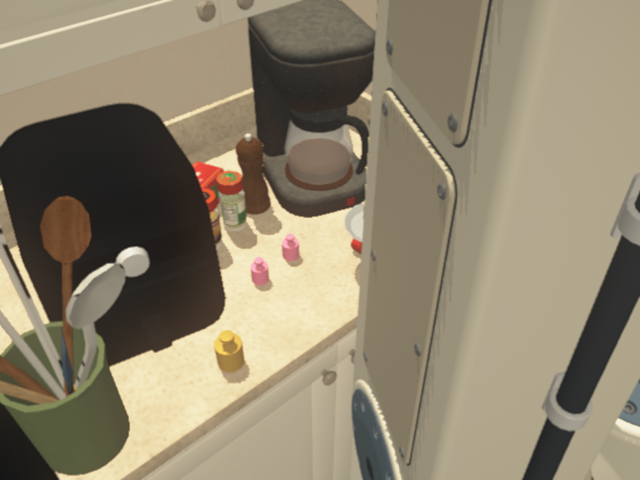

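View pics/w6.png

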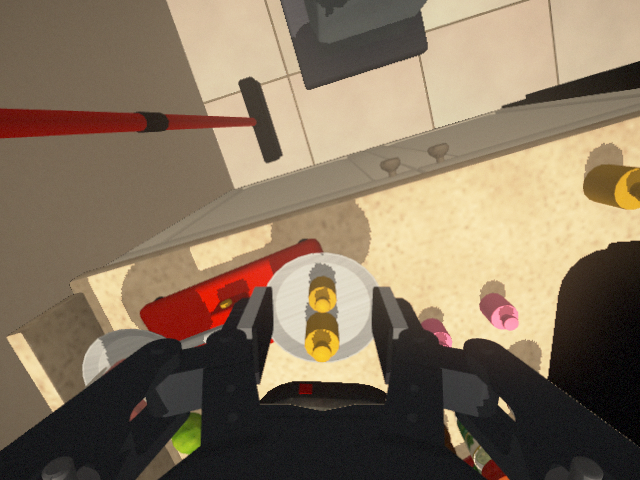

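The scene picture has the arm blocking the balance. The wrist picture shows both brass weights standing side by side in the pan, at (322,297) and (322,337). The 200 g's top dropped from 136 to 124.5 and the pan floor from about 90.5 to about 79, so it sank 11–12 mm to level. Nothing is touching the robot, so I'm handing in.

```bash
python3 -c "
from rig import r
print(r.sign_off())"
```

```text
the job is handed in; nothing more can be done
None
```

The 100 g and 200 g brass weights both stand in the formerly empty pan, which sank the 11–12 mm expected at level; I handed the job in at about 18 s, and `sign_off` returned no verdict.

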